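# Put the watchmaker's punch back in its graded block

### The arm

A 6-joint arm with a two-finger parallel gripper is mounted at the origin on the work surface. World frame = base frame: x ahead of the robot, y to its left, z up, the work surface at z = 0. Lengths are in m, angles in rad, forces in N, time in s.
With the tool pointing down it reaches from about 0.225 to 0.875 m from the base axis. Payload 3.4 kg.
Tool frame: the origin (TCP) lies between the finger pads; the fingertips stand 14 mm ahead of it and the grasp point (between the pads) lies 5 mm behind it; x points along the fingers, z is the direction in which the jaws open and shut, and the axes are right-handed (so a half turn about x gives the same grasp; the last joint's range is limited). The gripper opens to 85 mm and grips with 20 to 120 N. Pads are 22 mm wide; open, the fingers measure 114 mm over their backs; the gripper's body (76 mm by 85 mm) begins 54 mm behind the grasp point. The pads swing forward as they close: fully open they stand 13 mm farther back than shut.
Start: joints at [-1.451, 0.276, 1.505, -0, 1.361, -0.121], TCP at [0.137, -0.558, 0.245] pointing down, gripper open.
Joint ranges: [-2.89, 2.89], [-0.75, 2.08], [0.22, 2.7], [-1.18, 4.32], [0.11, 2.71], [-2.7, 2.7]. Speed limits (rad/s): [2.57, 2.57, 3.14, 3.14, 3.14, 3.14].

### API

Orientations are given as a unit quaternion [x, y, z, w].
In Python, from cell import state, vision, r, models gives the robot as it stands. The module is installed in compiled form; this text tells all that it offers.
- The arm moves only by the tool jog_arm, never from a script. Its argument "deltas" is a list of rows, each a list of 3 entries, a list of its own where there are three numbers: the turn, a rotation vector about the world's x, y, z in degrees, then the shift along the world's x, y, z in mm, then the closure, from 0 (fully open) to 1 (shut). In form: [[[rx, ry, rz], [dx, dy, dz], fingers], ...]. A call has 1 to 20 rows; each row shifts and turns the commanded pose from where the row before left it; what a row does not reach is not made up. A row lasts 1/8 s, in which the tool goes at most 62.5 mm and 10.7 degrees, less where a joint would pass 70% of its speed; a pose out of reach is approached as far as the arm can. A call is refused whole if a number of a shift passes 62.5 or a number of a turn 10.7, either way. A call with a gripper value outside its range is refused whole. The fingers move at their own pace and stop on an object; "grip_force" is the grip in N (left out, the last holds). Time passes only in rows, so rows that do not move let the fingers close. It gives the time, the measured TCP pose, the force and the opening at its end, in the units of the state.
- state(): the state, without advancing time (a new reading comes with each control period).
- vision.get_image(name): name is "scene" or "top" or "wrist"; returns (picture, depth): 384x512x3 uint8, red, green, blue; 384x512 float32, m along the optical axis (not along the pixel's ray), 0 where there is no reading.
- vision.get_calibration(name): a dict with "K" (3x3 intrinsics, pixels), "origin" and "rotation" of the camera in the world; the wrist camera has in their place "T_tool_cam" (4x4, takes a point from camera to tool coordinates, whose origin is the TCP and whose axes are the tool frame's). Camera axes: x right, y up, looking along -z (the intrinsics and any distortion apply to the point x, -y, -z); pixel columns grow to the right and rows downward; lengths in m; the calibration is good to about 2 mm. A picture is of the moment at which its call begins: read the wrist's pose just before it. get_calibration takes no time and is no camera call.
- r.job_done(): hands the job in, once; it reports no verdict.
Trained networks look in the newest picture that a camera, given by its name, has taken for a name from the list of things; names that differ only in an ending like _2 or _b are one class to them, and where a whole thing is asked for, a point or a joint stands for the part that bears it (a point fixed in the world has none). Each returns a list of dicts, best first, with "conf" (0 to 1); they miss things now and then, are a little off and sometimes report something else, mostly with a low value. They report only what shows in the picture. A call takes as long as a camera call. They do not tell look-alikes from the thing itself.
- models.search_frame(camera, thing): "xyz" ([x, y, z] in m, in the coordinates of the camera as it stood for that picture, good to about 4 mm: the middle of the surface that is visible of it).
- models.spot_point(camera, thing): "xyz" ([x, y, z] in m, in the coordinates of the camera as it stood for that picture, good to about 4 mm: a listed point, or the origin of a listed thing).
The state is a dict: "time_s": time; "joint_positions": joint angles; "dq": joint speeds; "tau": joint torques, N m; "tool_pos": TCP position; "tcp_rot": TCP orientation; "force": force on the tool from outside, world axes, zero at the start; "wrist_torque": the same for the moment, N m; "grip_width": finger opening in m.
Only numpy, scipy, OpenCV 4.12 (cv2) and the standard library are available. Lean on these libraries where they do the work, as an engineer would, in place of code of your own. Each camera call takes 0.05 s, during which the arm holds its last target. There are 200 camera calls.

### The job

Put away the steel punch that lies on the leather pad: first lay it shank down in the slanted brass rest and let go of it there, then take hold of it afresh so that you can stand it up, and drop its shank fully home in the one hole of the graded block that matches its diameter, body upright with its shoulder flush on the block. Leave the other two punches as they lie in their tray, leave everything else on the bench where it is, and let go.

Things in the scene. Friction and masses are not known exactly. Their poses are not given: they have to be found in the camera images.
- punch_thin: steel punch, the thinnest shank: square body 16 x 16 x 65 mm, round shank 8 mm in diameter, 32 mm long, end chamfered. Origin on the axis at the shoulder where they meet; x runs along the axis to the body's free end (+65 mm; shank to -32 mm). About 0.14 kg, mass centre near x = +25 mm. Starts lying flat, z up, shank roughly towards the robot, alone on the pad or with another in the tray (varies)
- punch_mid: steel punch, the middle shank: square body 16 x 16 x 65 mm, round shank 11 mm in diameter, 32 mm long, end chamfered. Origin on the axis at the shoulder where they meet; x runs along the axis to the body's free end (+65 mm; shank to -32 mm). About 0.14 kg, mass centre near x = +25 mm. Starts lying flat, z up, shank roughly towards the robot, alone on the pad or with another in the tray (varies)
- punch_thick: steel punch, the thickest shank: square body 16 x 16 x 65 mm, round shank 14 mm in diameter, 32 mm long, end chamfered. Origin on the axis at the shoulder where they meet; x runs along the axis to the body's free end (+65 mm; shank to -32 mm). About 0.14 kg, mass centre near x = +25 mm. Starts lying flat, z up, shank roughly towards the robot, alone on the pad or with another in the tray (varies)
- pad: brown leather pad, fixed, 150 x 110 mm, 4 mm thick; origin at the centre of its underside. The punch to put away lies on it
- tray: shallow light-wood tray, fixed, 150 x 150 mm, rim 12 mm high, floor 4 mm thick; origin at the centre of its underside. The two other punches lie in it and stay there
- rest: slanted brass rest on a steel foot plate 100 x 60 x 8 mm, fixed; origin on the bench under the groove's origin (the plate's centre is 5 mm farther along x). Its x axis points, level, to the side to which the upper end of the groove leans; at yaw 0 that is away from the robot
- groove: groove of the rest, sloping 45 degrees. Origin (45 mm above the bench) and axes are those of a rightly laid punch: x up along the groove, z out of its open side. Stop wall at x = -33 mm for the shank's end. Floor at z = -8 mm to x = +41 mm, a rib and column only 12 mm wide (y), so fingers can straddle them; cheeks 21 mm apart from x = -34 to +13 mm, up to z = +4 mm
- block: dark steel block 50 x 180 x 40 mm, fixed, with a row of five graded blind holes along its y axis, 32 mm apart, 36 mm deep, rim chamfered 1.5 mm; thinnest hole at the -y end. Each hole is about 1 mm wider than the shank it takes. Origin at the centre of its underside
- block_hole0 (a point): mouth centre, on the block's top face, of the first (thinnest) hole: it takes a shank of 5 mm diameter (none of the three punches)
- block_hole1 (a point): mouth centre, on the block's top face, of the second hole: it takes a shank of 8 mm diameter
- block_hole2 (a point): mouth centre, on the block's top face, of the third hole: it takes a shank of 11 mm diameter
- block_hole3 (a point): mouth centre, on the block's top face, of the fourth hole: it takes a shank of 14 mm diameter
- block_hole4 (a point): mouth centre, on the block's top face, of the fifth (widest) hole: it takes a shank of 17 mm diameter (none of the three punches)
- loupe: black plastic eye loupe, a small open cup 40 mm across the mouth, 30 mm tall, mouth up; origin at the centre of its underside. Bystander, to be left alone
- screwdriver: screwdriver about 130 mm long lying on the bench; origin under it. Bystander, to be left alone
- gear: brass gear wheel, 43 mm across, 6 mm thick, lying flat; origin at the centre of its underside. Bystander, to be left alone
- movement: round steel watch movement with brass wheels, 46 mm across, 8 mm thick; origin at the centre of its underside. Bystander, to be left alone
- jar: small amber jar, 44 mm across, 45 mm tall; origin at the centre of its underside. Bystander, to be left alone
- watch_case: round steel watch case with a white dial, 44 mm across, 12 mm thick; origin at the centre of its underside. Bystander, to be left alone
- tweezers: steel tweezers about 140 mm long, 4 mm thick, lying flat; origin under the middle. Bystander, to be left alone
Mind the look-alikes: they are no part of the job. What is shaped like the rest but orange or red is not meant.

How it is judged:
On the way:
1. the punch lies shank down along the groove of the slanted rest, let go (((distance between punch_thin and groove below 0.012 m and angle between the x axis of punch_thin and the x axis of groove, either way round below 0.15 rad and contact force between punch_thin and the fingers below 0.05 N and linear speed of punch_thin below 0.02 m/s) or (distance between punch_mid and groove below 0.012 m and angle between the x axis of punch_mid and the x axis of groove, either way round below 0.15 rad and contact force between punch_mid and the fingers below 0.05 N and linear speed of punch_mid below 0.02 m/s) or (distance between punch_thick and groove below 0.012 m and angle between the x axis of punch_thick and the x axis of groove, either way round below 0.15 rad and contact force between punch_thick and the fingers below 0.05 N and linear speed of punch_thick below 0.02 m/s))), for 0.2 s.
At the end, for the whole second after the job is handed in: the punch from the pad stands in the hole made for its diameter: its shoulder within 3.5 mm of the hole's mouth centre, upright within 0.06 rad, at rest and released; the other two punches still in the tray, moved less than 15 mm (((distance between punch_thin and block_hole1 below 0.0035 m and angle between punch_thin's own x axis and vertical below 0.06 rad and linear speed of punch_thin below 0.01 m/s and contact force between punch_thin and the fingers below 0.05 N and x of punch_mid in the frame of tray between -0.075 and 0.075 m and y of punch_mid in the frame of tray between -0.075 and 0.075 m and z of each of punch_mid, punch_thick in the frame of tray below 0.02 m and distance of each of punch_mid, punch_thick from where it was at the start of the episode below 0.015 m and x of punch_thick in the frame of tray between -0.075 and 0.075 m and y of punch_thick in the frame of tray between -0.075 and 0.075 m) or (distance between punch_mid and block_hole2 below 0.0035 m and angle between punch_mid's own x axis and vertical below 0.06 rad and linear speed of punch_mid below 0.01 m/s and contact force between punch_mid and the fingers below 0.05 N and x of punch_thin in the frame of tray between -0.075 and 0.075 m and y of punch_thin in the frame of tray between -0.075 and 0.075 m and z of each of punch_thin, punch_thick in the frame of tray below 0.02 m and distance of each of punch_thin, punch_thick from where it was at the start of the episode below 0.015 m and x of punch_thick in the frame of tray between -0.075 and 0.075 m and y of punch_thick in the frame of tray between -0.075 and 0.075 m) or (distance between punch_thick and block_hole3 below 0.0035 m and angle between punch_thick's own x axis and vertical below 0.06 rad and linear speed of punch_thick below 0.01 m/s and contact force between punch_thick and the fingers below 0.05 N and x of punch_thin in the frame of tray between -0.075 and 0.075 m and y of punch_thin in the frame of tray between -0.075 and 0.075 m and z of each of punch_thin, punch_mid in the frame of tray below 0.02 m and distance of each of punch_thin, punch_mid from where it was at the start of the episode below 0.015 m and x of punch_mid in the frame of tray between -0.075 and 0.075 m and y of punch_mid in the frame of tray between -0.075 and 0.075 m))); the robot touches nothing.
It fails at once if a bystander (loupe, screwdriver, gear, movement, jar, watch case or tweezers) is moved by more than 25 mm (distance of any of loupe, screwdriver, gear, movement, jar, watch_case, tweezers from where it was at the start of the episode above 0.025 m).
It also fails if it takes over 61 s, if anything falls off the work surface, if the arm or the gripper's body presses on something with over 40 N, if the wrist force passes 120 N, or if a joint passes its speed limit or range.

## Working session

There is one attempt and no reset: what is moved stays moved. The work goes in short steps, Python scripts to look and compute and a tool call to move; the robot and the scene stay as the last step left them, time stands still between calls to the robot, and variables do not carry over. Pictures are saved under pics/ and viewed, about 8 in all and at most 12, crops included, and the job is handed in when it is done.

Besides the shell and the picture viewer there is one more tool, called after "Emit:" as a command line: name --argument value ..., lists and objects as JSON in quotes. jog_arm: Moves the arm, as the interface text tells. Its arguments: {"type":"object","properties":{"deltas":{"type":"array","items":{"type":"array"}},"grip_force":{"type":"number"}},"required":["deltas"]}

```bash
mkdir -p pics
cat > h.py <<'E'
import numpy as np, cv2
from scipy.spatial.transform import Rotation as R
from cell import state, vision, r, models
def cam(name):
    c=vision.get_calibration(name); K=np.array(c["K"])
    if name=="wrist":
        s=state(); T=np.eye(4); T[:3,:3]=R.from_quat(s["tcp_rot"]).as_matrix(); T[:3,3]=s["tool_pos"]
        T=T@np.array(c["T_tool_cam"])
    else:
        T=np.eye(4); T[:3,:3]=np.array(c["rotation"]); T[:3,3]=c["origin"]
    return K,T
def look(name):
    K,T=cam(name); im,d=vision.get_image(name); return im,d,K,T
def w(T,p): return T[:3,:3]@np.array(p)+T[:3,3]
def px(K,T,u,v,z):   # pixel -> world at height z
    ray=T[:3,:3]@np.array([(u-K[0,2])/K[0,0],-(v-K[1,2])/K[1,1],-1]); return T[:3,3]+ray*(z-T[2,3])/ray[2]
def cloud(d,K,T):
    v,u=np.indices(d.shape); P=np.stack([(u-K[0,2])/K[0,0]*d,-(v-K[1,2])/K[1,1]*d,-d],-1)
    P=P@T[:3,:3].T+T[:3,3]; P[d==0]=np.nan; return P
def uv(K,T,p):
    q=T[:3,:3].T@(np.array(p)-T[:3,3]); return K[0,0]*q[0]/-q[2]+K[0,2], K[1,1]*-q[1]/-q[2]+K[1,2]
def save(n,im,s=1): cv2.imwrite("pics/"+n,cv2.resize(im[:,:,::-1],None,fx=s,fy=s,interpolation=cv2.INTER_CUBIC))
E
python3 - <<'E'
from h import *
print(vision.get_calibration("top"))
print(state())
for n in ("scene","top"):
    im,d,K,T=look(n); save(n+"0.png",im,1.5)
    if n=="top": np.savez("top0.npz",im=im,d=d,K=K,T=T)
    for t in ["punch_thin","punch_mid","punch_thick","pad","tray","rest","block"]:
        for o in models.search_frame(n,t)[:3]:
            p=w(T,o["xyz"]); print(n,t,round(o["conf"],2),p.round(3),np.round(uv(K,T,p)))
    for t in ["groove","block_hole0","block_hole2","block_hole4"]:
        for o in models.spot_point(n,t)[:2]:
            p=w(T,o["xyz"]); print(n,t,round(o["conf"],2),p.round(3),np.round(uv(K,T,p)))
E
```

```text
{'K': array([[388.38397754,   0.        , 257.5901497 ],
       [  0.        , 388.38397754, 188.52470107],
       [  0.        ,   0.        ,   1.        ]]), 'origin': array([ 0.41417519, -0.00461432,  1.12998974]), 'rotation': array([-0.05879518,  0.05711103,  0.71352143, -0.69582227])}
{'time_s': 0.0, 'joint_positions': array([-1.45102399e+00,  2.76603010e-01,  1.50616254e+00, -1.87650636e-05,
        1.36071599e+00, -1.20972161e-01]), 'dq': array([ 0.00030467, -0.00242048, -0.00202868,  0.00138941, -0.00076853,
       -0.00088747]), 'tau': array([ 2.93218793e-03, -4.16761494e+01, -2.45806825e+01,  2.72493680e-04,
        1.11310792e-02,  4.12932621e-07]), 'tool_pos': array([ 0.13703583, -0.55789313,  0.24442342]), 'tcp_rot': array([ 0.43680775,  0.55690003, -0.43587191,  0.55594697]), 'force': array([-0.12609737, -0.36402085, -0.09328805]), 'wrist_torque': array([-0.07023553, -0.00884421, -0.02692403]), 'grip_width': 0.0853088210318112}Traceback (most recent call last):
  File "<stdin>", line 5, in <module>
  File "h.py", line 13, in look
    K,T=cam(name); im,d=vision.get_image(name); return im,d,K,T
        ~~~^^^^^^
  File "h.py", line 10, in cam
    T=np.eye(4); T[:3,:3]=np.array(c["rotation"]); T[:3,3]=c["origin"]
                 ~^^^^^^^
ValueError: could not broadcast input array from shape (4,) into shape (3,3)
```

```bash
sed -i 's/T\[:3,:3\]=np.array(c\["rotation"\])/T[:3,:3]=R.from_quat(c["rotation"]).as_matrix()/' h.py
python3 - <<'E'
from h import *
print(cam("top")[1].round(3)); print(vision.get_calibration("wrist"))
for n in ("scene","top"):
    im,d,K,T=look(n); save(n+"0.png",im,1.5)
    if n=="top": np.savez("top0.npz",im=im,d=d,K=K,T=T)
    for t in ["punch_thin","punch_mid","punch_thick","pad","tray","rest","block"]:
        for o in models.search_frame(n,t)[:3]:
            p=w(T,o["xyz"]); print(n,t,round(o["conf"],2),p.round(3),np.round(uv(K,T,p)))
    for t in ["groove","block_hole0","block_hole2","block_hole4"]:
        for o in models.spot_point(n,t)[:2]:
            p=w(T,o["xyz"]); print(n,t,round(o["conf"],2),p.round(3),np.round(uv(K,T,p)))
E
```

```text
[[-0.025  0.986 -0.163  0.414]
 [-1.    -0.025 -0.    -0.005]
 [-0.004  0.163  0.987  1.13 ]
 [ 0.     0.     0.     1.   ]]
{'K': array([[318.28531879,   0.        , 257.87608456],
       [  0.        , 318.28531879, 190.83010303],
       [  0.        ,   0.        ,   1.        ]]), 'T_tool_cam': array([[ 1.19777090e-03,  2.71509598e-01, -9.62434987e-01,
        -1.28727670e-01],
       [ 3.79135142e-05,  9.62435664e-01,  2.71509837e-01,
         6.79415082e-02],
       [ 9.99999282e-01, -3.61695873e-04,  1.14248354e-03,
         7.57149647e-04],
       [ 0.00000000e+00,  0.00000000e+00,  0.00000000e+00,
         1.00000000e+00]])}
scene punch_thin 0.56 [ 0.579 -0.474  0.024] [136. 308.]
scene punch_mid 0.61 [ 0.569 -0.403  0.023] [156. 285.]
scene punch_thick 0.58 [0.511 0.041 0.024] [250. 178.]
scene pad 0.71 [0.521 0.042 0.008] [253. 182.]
scene tray 0.67 [ 0.563 -0.433  0.005] [147. 295.]
scene rest 0.82 [0.586 0.263 0.01 ] [308. 154.]
scene rest 0.71 [0.446 0.349 0.008] [291. 125.]
scene rest 0.62 [0.731 0.267 0.006] [344. 175.]
scene block 0.87 [ 0.545 -0.191  0.039] [206. 22
[... 717 characters left out ...]
[ 0.558 -0.432  0.007] [405. 199.]
top rest 0.96 [0.571 0.27  0.007] [164. 201.]
top rest 0.86 [0.718 0.274 0.005] [163. 152.]
top rest 0.71 [0.439 0.364 0.005] [131. 247.]
top block 0.8 [ 0.526 -0.18   0.038] [321. 211.]
top block 0.68 [0.568 0.271 0.039] [161. 200.]
top groove 0.82 [0.566 0.27  0.049] [160. 200.]
top groove 0.56 [0.716 0.274 0.045] [160. 149.]
top block_hole0 0.78 [ 0.526 -0.247  0.038] [344. 210.]
top block_hole0 0.77 [ 0.532 -0.149  0.038] [309. 209.]
top block_hole2 0.78 [ 0.526 -0.247  0.038] [344. 210.]
top block_hole2 0.77 [ 0.532 -0.149  0.038] [309. 209.]
top block_hole4 0.78 [ 0.526 -0.247  0.038] [344. 210.]
top block_hole4 0.77 [ 0.532 -0.149  0.038] [309. 209.]
```

View pics/top0.png

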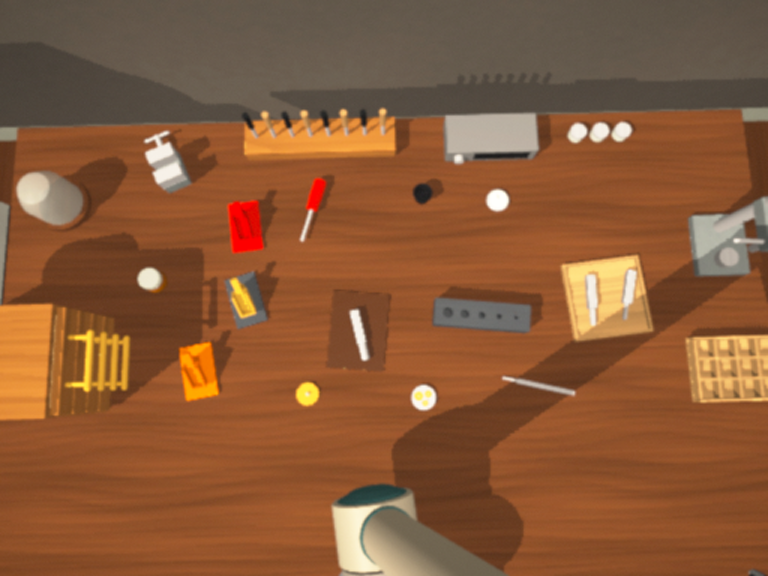

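View pics/scene0.png

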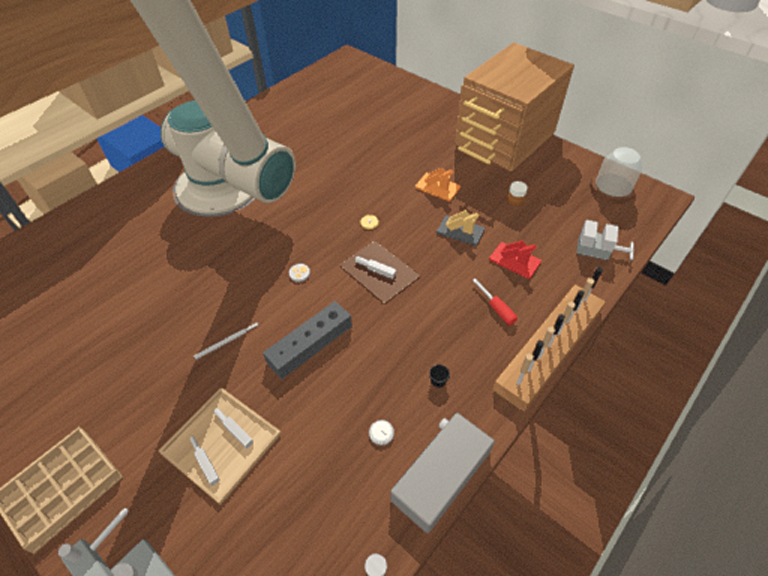

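Top view (1.5× pixels): the pad punch is at (358,335), shank towards the robot. The other two punches are in the tray at (592,298) and (628,293). The brass rest is at (243,298), with look-alikes in red at (245,225) and orange at (198,370). The block is at (482,314), wide holes on the left (+y). The scene view agrees, and the pad punch looks like the thick one. I'll check that from close by.

Run:
```python
from h import *
s=state(); M=R.from_quat(s["tcp_rot"]).as_matrix(); print(M.round(3), s["time_s"])
z=np.load("top0.npz"); P=cloud(z["d"],z["K"],z["T"])
# rest: height map around groove
for (cx,cy,n) in [(0.571,0.27,"rest")]:
    m=(abs(P[...,0]-cx)<.06)&(abs(P[...,1]-cy)<.06)&(P[...,2]>.02); Q=P[m]; print(n,len(Q))
    for q in Q[np.argsort(Q[:,2])][::6]: print(q.round(3))
# block top
m=(abs(P[...,0]-.526)<.07)&(abs(P[...,1]+.18)<.13)&(P[...,2]>.033)&(P[...,2]<.05)
Q=P[m]; rc=cv2.minAreaRect((Q[:,:2]*1000).astype(np.float32)); print("block",rc,np.median(Q[:,2]))
hsv=cv2.cvtColor(z["im"],cv2.COLOR_RGB2HSV)
m=(abs(P[...,0]-.505)<.07)&(abs(P[...,1]-.049)<.05)&(hsv[...,1]<60)&(hsv[...,2]>120)
Q=P[m]; print("punch",len(Q),cv2.minAreaRect((Q[:,:2]*1000).astype(np.float32)),np.median(Q[:,2]))
```

```text
[[ 0.     0.971  0.238]
 [-0.     0.238 -0.971]
 [-1.     0.     0.   ]] 1.2
rest 233
[0.565 0.266 0.02 ]
[0.545 0.257 0.021]
[0.545 0.269 0.022]
[0.542 0.271 0.023]
[0.565 0.254 0.024]
[0.542 0.262 0.024]
[0.545 0.276 0.025]
[0.565 0.274 0.026]
[0.559 0.279 0.028]
[0.57  0.256 0.028]
[0.561 0.253 0.029]
[0.57  0.27  0.031]
[0.578 0.258 0.032]
[0.602 0.273 0.033]
[0.563 0.257 0.034]
[0.578 0.266 0.035]
[0.56  0.254 0.036]
[0.583 0.268 0.038]
[0.563 0.253 0.039]
[0.577 0.273 0.04 ]
[0.58  0.27  0.041]
[0.58  0.276 0.042]
[0.591 0.264 0.042]
[0.591 0.261 0.043]
[0.58  0.278 0.044]
[0.568 0.258 0.045]
[0.585 0.271 0.047]
[0.565 0.282 0.048]
[0.585 0.274 0.05 ]
[0.562 0.279 0.05 ]
[0.59  0.27  0.052]
[0.587 0.278 0.054]
[0.581 0.261 0.055]
[0.592 0.272 0.056]
[0.592 0.277 0.059]
[0.594 0.28  0.06 ]
[0.597 0.274 0.062]
[0.599 0.275 0.065]
[0.602 0.278 0.067]
block ((531.017578125, -181.93585205078125), (180.80577087402344, 50.58373260498047), 83.89471435546875) 0.039003860539902346
punch 208 ((501.93621826171875, 50.53504943847656), (99.33447265625, 18.999765396118164), 13.0116605758667) 0.018261371933783965
```

Emit:
jog_arm --deltas '[[[0,0,0],[20,20,0],0],[[0,0,0],[40,40,0],0],[[0,0,0],[40,40,0],0],[[0,0,0],[40,40,0],0],[[0,0,0],[40,40,0],0],[[0,0,0],[40,40,0],0],[[0,0,0],[40,40,0],0],[[0,0,0],[40,40,0],0],[[0,0,0],[40,40,-20],0],[[0,0,0],[30,40,-20],0],[[0,0,0],[10,20,0],0],[[0,0,0],[0,0,0],0],[[0,0,0],[0,0,0],0]]'

```text
time_s: 2.82
tool_pos: [0.517, -0.1591, 0.2055]
tcp_rot: [0.436, 0.556, -0.437, 0.557]
force: [-0.3, -0.6, -0.0]
grip_width: 0.0856
```

```bash
cat > blk.py <<'E'
from h import *
im,d,K,T=look("wrist"); np.savez("blk.npz",im=im,d=d,K=K,T=T); save("blk.png",im,1.5); print(state()["tool_pos"])
for t in ["block_hole3","block_hole2"]:
    for o in models.spot_point("wrist",t): print(t,round(o["conf"],2),w(T,o["xyz"]).round(4),np.round(uv(K,T,w(T,o["xyz"]))))
P=cloud(d,K,T)
m=(abs(P[...,0]-.53)<.07)&(abs(P[...,1]+.18)<.13)&(P[...,2]>.034)&(P[...,2]<.046); Q=P[m]
print("block",cv2.minAreaRect((Q[:,:2]*1000).astype(np.float32)),np.median(Q[:,2]))
for i in range(5): print(i,np.round(uv(K,T,[.531+0*i,-.182+.032*(i-2),.04])))
E
python3 blk.py
```

```text
[ 0.516854   -0.1593788   0.20562988]
block_hole3 0.95 [ 0.5327 -0.1214  0.0411] [222. 150.]
block_hole3 0.93 [ 0.5311 -0.2449  0.0386] [348. 182.]
block_hole3 0.8 [ 0.5379 -0.1491  0.0447] [252. 152.]
block_hole3 0.68 [ 0.5323 -0.1844  0.0416] [287. 167.]
block_hole3 0.62 [ 0.5253 -0.2148  0.0397] [316. 181.]
block_hole3 0.44 [0.48   0.0423 0.0108] [ 58. 157.]
block_hole2 0.95 [ 0.5327 -0.1214  0.0411] [222. 150.]
block_hole2 0.93 [ 0.5311 -0.2449  0.0386] [348. 182.]
block_hole2 0.8 [ 0.5379 -0.1491  0.0447] [252. 152.]
block_hole2 0.68 [ 0.5323 -0.1844  0.0416] [287. 167.]
block_hole2 0.62 [ 0.5253 -0.2148  0.0397] [316. 181.]
block_hole2 0.44 [0.48   0.0423 0.0108] [ 58. 157.]
block ((531.2446899414062, -183.9150390625), (180.34231567382812, 50.37657928466797), 83.9231185913086) 0.040042074384983695
0 [349. 183.]
1 [317. 175.]
2 [285. 167.]
3 [251. 159.]
4 [218. 151.]
```

View pics/blk.png

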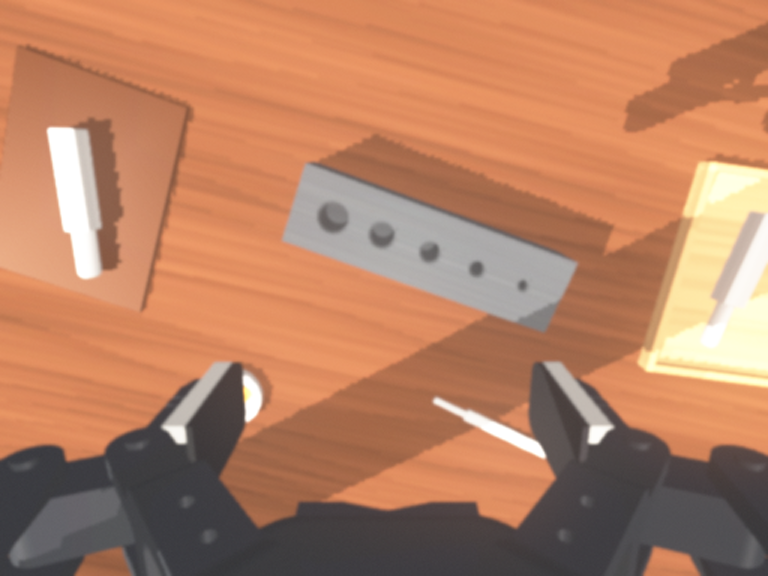

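Picture 3: the block's holes narrow from (333,217), the widest, to (522,286). Hole3 is at (381,235). The pad punch has a clearly wider shank than the tray punch beside it at right. Next I look over the pad.

Emit:
jog_arm --deltas '[[[0,0,0],[-5,20,0],0],[[0,0,0],[-5,40,0],0],[[0,0,0],[-5,50,-10],0],[[0,0,0],[-10,50,-20],0],[[0,0,0],[-10,40,-20],0],[[0,0,0],[0,10,0],0],[[0,0,0],[0,0,0],0],[[0,0,0],[0,0,0],0]]'

```text
time_s: 3.98
tool_pos: [0.4831, 0.0507, 0.1562]
tcp_rot: [0.437, 0.555, -0.436, 0.557]
force: [0.5, -0.2, 0.2]
grip_width: 0.0855
```

```bash
cat > pad.py <<'E'
from h import *
z=np.load("blk.npz"); print("hole3 px",px(z["K"],z["T"],254,156.7,.04), px(z["K"],z["T"],222,144.7,.04),px(z["K"],z["T"],348,190.7,.04))
g=cv2.cvtColor(z["im"],cv2.COLOR_RGB2GRAY)
im,d,K,T=look("wrist"); np.savez("pad.npz",im=im,d=d,K=K,T=T); save("pad.png",im,1.5); print(state()["tool_pos"])
for t in ["punch_thick","punch_mid","punch_thin"]:
    for o in models.spot_point("wrist",t): p=w(T,o["xyz"]);print(t,round(o["conf"],2),p.round(4),np.round(uv(K,T,p)))
P=cloud(d,K,T)
m=(abs(P[...,0]-.502)<.07)&(abs(P[...,1]-.05)<.05)&(P[...,2]>.0095)&(P[...,2]<.03); Q=P[m]
print("all",cv2.minAreaRect((Q[:,:2]*1000).astype(np.float32)))
rc=cv2.minAreaRect((Q[:,:2]*1000).astype(np.float32))
c=Q[:,:2].mean(0); e=np.linalg.svd(Q[:,:2]-c,full_matrices=False)[2][0]; e*=np.sign(e[0]); n=np.array([-e[1],e[0]])
a=(Q[:,:2]-c)@e; b=(Q[:,:2]-c)@n
print("yaw",np.degrees(np.arctan2(e[1],e[0])),c)
for lo in np.arange(a.min(),a.max(),.008):
    k=(a>=lo)&(a<lo+.008); print(round(lo,3),k.sum(),b[k].min().round(4),b[k].max().round(4),np.percentile(Q[k,2],90).round(4))
E
python3 pad.py
```

```text
hole3 px [ 0.53367243 -0.15182926  0.04      ] [ 0.53748336 -0.12051997  0.04      ] [ 0.52319931 -0.24725654  0.04      ]
[0.48301787 0.05053272 0.15603957]
punch_thick 0.77 [0.4835 0.045  0.0136] [264. 183.]
punch_thick 0.52 [ 0.5345 -0.1242  0.0407] [488. 180.]
all ((501.26580810546875, 48.3475341796875), (96.35491180419922, 15.949682235717773), 12.694748878479004)
yaw 12.448838334587373 [0.50558717 0.04938861]
-0.053 123 -0.007 0.0067 0.0194
-0.045 139 -0.0068 0.0068 0.0191
-0.037 130 -0.0064 0.0069 0.0195
-0.029 128 -0.0071 0.0063 0.0192
-0.021 161 -0.0074 0.0073 0.0209
-0.013 177 -0.0081 0.0075 0.0209
-0.005 184 -0.0078 0.0076 0.0209
0.003 176 -0.0074 0.0078 0.0208
0.011 191 -0.008 0.008 0.0209
0.019 190 -0.0077 0.008 0.0209
0.027 189 -0.0074 0.0075 0.021
0.035 200 -0.0079 0.0077 0.0209
0.043 20 -0.0077 0.0077 0.0206
```

View pics/pad.png

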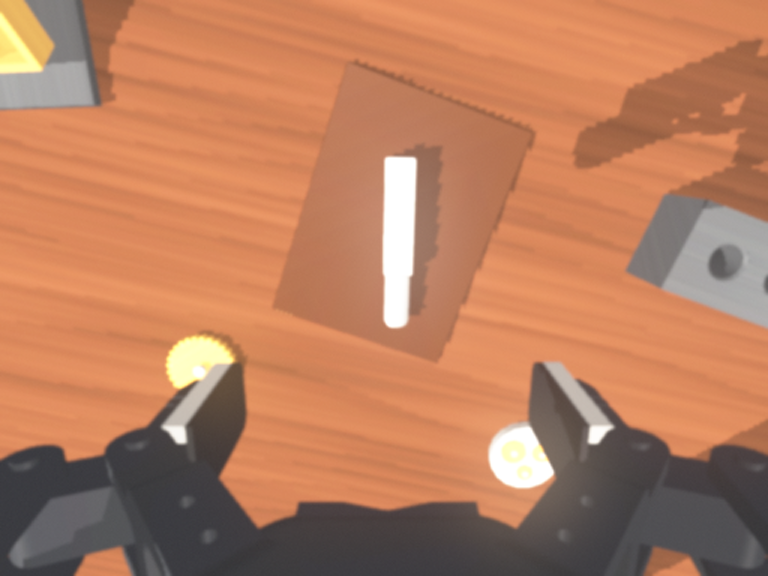

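Picture 4: the pad punch is at (398,240), with its shank end at (397,320). The shank measures about 13.7 mm, so it is punch_thick and goes in hole3. Rivals, rejected: the two tray punches. Next a close look at the rest.

Emit:
jog_arm --deltas '[[[0,0,0],[5,20,15],0],[[0,0,0],[10,40,15],0],[[0,0,0],[15,50,10],0],[[0,0,0],[15,50,5],0],[[0,0,0],[10,35,0],0],[[0,0,0],[5,10,0],0],[[0,0,0],[0,0,0],0],[[0,0,0],[0,0,0],0]]'

```text
time_s: 5.18
tool_pos: [0.5418, 0.255, 0.2002]
tcp_rot: [0.436, 0.556, -0.437, 0.556]
force: [-0.2, -0.1, -0.8]
grip_width: 0.0852
```

```bash
cat > rest.py <<'E'
from h import *
im,d,K,T=look("wrist"); np.savez("rest.npz",im=im,d=d,K=K,T=T); save("rest.png",im,1.5); print(state()["tool_pos"],state()["joint_positions"].round(2))
for t in ["groove","rest"]:
    for o in models.spot_point("wrist",t): p=w(T,o["xyz"]);print(t,round(o["conf"],2),p.round(4),np.round(uv(K,T,p)))
P=cloud(d,K,T)
near=(abs(P[...,0]-.571)<.075)&(abs(P[...,1]-.27)<.075)
m=near&(P[...,2]>.0055)&(P[...,2]<.0105); Q=P[m]
print("plate",len(Q),cv2.minAreaRect((Q[:,:2]*1000).astype(np.float32)),np.median(Q[:,2]))
Q=P[near&(P[...,2]>.015)&(P[...,2]<.12)]
rng=np.random.default_rng(0); best=0
for _ in range(3000):   # slope-45 plane: the groove floor
    a=Q[rng.choice(len(Q),3,False)]; n=np.cross(a[1]-a[0],a[2]-a[0]); l=np.linalg.norm(n)
    if l<1e-6: continue
    n/=l; n*=np.sign(n[2])
    if abs(n[2]-.707)>.07: continue
    k=abs((Q-a[0])@n)<.0012
    if k.sum()>best: best=k.sum(); kk=k
F=Q[kk]; c=F.mean(0); n=np.linalg.svd(F-c,full_matrices=False)[2][2]; n*=np.sign(n[2])
print("floor",best,len(Q),"n",n.round(3),"slope",np.degrees(np.arccos(n[2])),"yaw",np.degrees(np.arctan2(-n[1],-n[0])),"c",c.round(4))
yaw=np.arctan2(-n[1],-n[0]); gx=np.array([np.cos(yaw),np.sin(yaw),1])/2**.5; gy=np.array([-np.sin(yaw),np.cos(yaw),0]); gz=np.cross(gx,gy)
print("floor extents along gx",((F-c)@gx).min(),((F-c)@gx).max(),"gy",np.percentile((F-c)@gy,[0,2,50,98,100]))
np.savez("fl.npz",F=F,Q=Q)
E
python3 rest.py
```

```text
[0.54177777 0.25502685 0.20028361] [ 0.32  0.34  1.53 -0.    1.28  1.66]
groove 0.86 [0.5724 0.2703 0.0455] [249. 141.]
groove 0.62 [0.4335 0.356  0.0481] [131. 260.]
rest 0.6 [0.4334 0.3579 0.0026] [145. 240.]
rest 0.58 [ 0.5695  0.2655 -0.0051] [254. 139.]
plate 4100 ((575.638916015625, 269.970458984375), (99.91130065917969, 60.148887634277344), 15.909320831298828) 0.00807940867548429
floor 809 1935 n [-0.671 -0.216  0.709] slope 44.84953743852131 yaw 17.859377402669818 c [0.5811 0.2714 0.0445]
floor extents along gx -0.041818902048678434 0.0350558986087638 gy [-1.45167029e-02 -8.92421660e-03 -5.08749690e-05  1.06203302e-02
  1.42294213e-02]
```

View pics/rest.png

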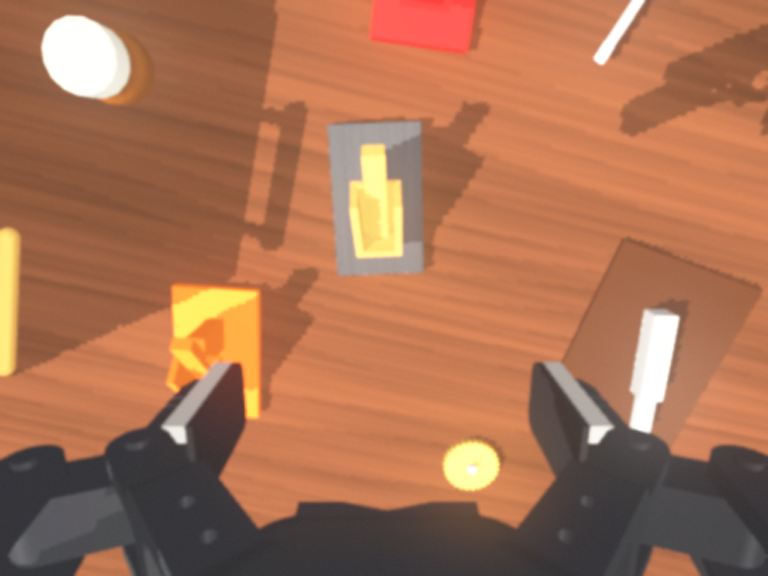

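Picture 5: the brass rest is at (376,200), with the groove leaning away from the robot. The orange look-alike is at (215,345) and the red one at (425,20). The plate fit gives the groove origin as about (0.571, 0.269, 0.045), yaw about 16°. Now the pick, with the grasp at punch x = +32 mm.

Emit:
jog_arm --deltas '[[[0,0,-1.2],[-3,-20,-5],0],[[0,0,0],[-5,-45,-20],0],[[0,0,0],[-6,-50,-25],0],[[0,0,0],[-6,-50,-25],0],[[0,0,0],[-5,-38,-25],0.3],[[0,0,0],[0,0,-30],0.3],[[0,0,0],[0,0,-30],0.3],[[0,0,0],[0,0,-15],0.3],[[0,0,0],[0,0,-6],0.3],[[0,0,0],[0,0,0],0.3],[[0,0,0],[0,0,0],0.3]]' --grip_force 40

```text
time_s: 6.7
tool_pos: [0.5179, 0.0536, 0.0202]
tcp_rot: [0.442, 0.551, -0.442, 0.552]
force: [0.4, -0.7, 0.8]
grip_width: 0.0597
```

Emit:
jog_arm --deltas '[[[0,0,0],[-1,-2,-1],0.6],[[0,0,0],[0,0,0],0.9],[[0,0,0],[0,0,0],1],[[0,0,0],[0,0,0],1],[[0,0,0],[0,0,0],1],[[0,0,0],[0,0,0],1]]' --grip_force 60

```text
time_s: 7.45
tool_pos: [0.5163, 0.0516, 0.0188]
tcp_rot: [0.442, 0.552, -0.442, 0.552]
force: [-1.3, 0.2, 5.1]
grip_width: 0.0147
```

Emit:
jog_arm --deltas '[[[0,0,0],[0,0,15],1],[[0,0,0],[0,0,40],1],[[0,0,0],[0,5,50],1],[[2,-7.2,1.5],[3,30,20],1],[[2,-7.2,1.5],[8,40,10],1],[[2,-7.2,0],[8,45,0],1],[[2,-7.2,0],[8,45,0],1],[[2,-7.2,0],[8,35,0],1],[[2.2,-7.2,0],[7,13,-15],1],[[0,0,0],[0,0,-15],1],[[0,0,0],[0,0,0],1],[[0,0,0],[0,0,0],1],[[0,0,0],[0,0,0],1]]'

```text
time_s: 9.07
tool_pos: [0.5583, 0.2418, 0.1402]
tcp_rot: [0.579, 0.381, -0.221, 0.686]
force: [-0.2, 0.2, -1.6]
grip_width: 0.0143
```

```bash
cat > hov.py <<'E'
from h import *
import sys
im,d,K,T=look("wrist"); np.savez(sys.argv[1]+".npz",im=im,d=d,K=K,T=T); save(sys.argv[1]+".png",im,1.5); s=state(); print(s["tool_pos"],s["grip_width"])
print(R.from_quat(s["tcp_rot"]).as_matrix().round(3)); 
G=np.array([.5708,.2686,.045]); y=np.radians(16); gx=np.array([np.cos(y),np.sin(y),1])/2**.5; gy=np.array([-np.sin(y),np.cos(y),0]); gz=np.cross(gx,gy); B=np.c_[gx,gy,gz]
tp=(s["tool_pos"]-G)@B; print("tcp in groove mm",(tp*1000).round(1))
P=cloud(d,K,T); L=(P-G)@B
# held punch: points near predicted punch axis, in groove-aligned frame
z0=tp[2]-.007
m=(abs(L[...,1])<.02)&(abs(L[...,2]-z0)<.02)&(L[...,0]>-.06)&(L[...,0]<.1)
Q=L[m]*1000; print(len(Q))
for lo in np.arange(-60,100,8):
    k=(Q[:,0]>=lo)&(Q[:,0]<lo+8)
    if k.sum()>8: print(lo,k.sum(),Q[k,0].min().round(1),"y",np.percentile(Q[k,1],[3,97]).round(1),"z",np.percentile(Q[k,2],[5,95]).round(1))
E
python3 hov.py hov
```

```text
[0.55826974 0.24178853 0.14013272] 0.014426989811879093
[[ 0.612  0.744  0.267]
 [ 0.138  0.232 -0.963]
 [-0.779  0.626  0.039]]
tcp in groove mm [ 53.5 -22.3  81. ]
2449
4 26 7.4 y [-19.4 -16.9] z [79.8 84.4]
12 88 12.1 y [-19.8 -16.9] z [80.3 85. ]
20 96 20.0 y [-19.7 -15.4] z [84.4 86.2]
28 148 28.0 y [-19.6 -15.4] z [83.9 85.8]
36 165 36.0 y [-20.  -15.4] z [83.2 85. ]
44 185 44.0 y [-19.9 -15.4] z [82.2 87.4]
52 318 52.0 y [-19.8  -2.7] z [74.2 90.5]
60 739 60.0 y [-19.3  -2.3] z [73.8 92.9]
68 229 68.1 y [-19.6 -14.4] z [79.4 81.5]
76 253 76.0 y [-19.9 -14.4] z [78.4 80.6]
84 202 84.0 y [-19.9 -14.4] z [66.  79.8]
```

View pics/hov.png

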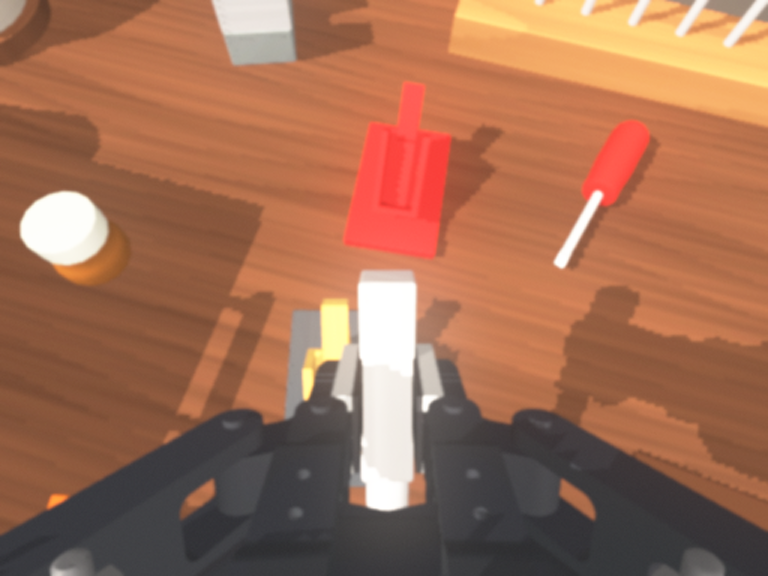

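Picture 6: the punch is held squarely at (387,390). Some rows were clipped, so the hand is about 25 mm short in y and 6° short in tilt. I work out the residual and the punch's pose in the hand.

```bash
cat > goal.py <<'E'
from h import *
G=np.array([.5708,.2686,.045]); y=np.radians(16); gx=np.array([np.cos(y),np.sin(y),1])/2**.5; gy=np.array([-np.sin(y),np.cos(y),0]); gz=np.cross(gx,gy); B=np.c_[gx,gy,gz]
def tool(xdir,zdir):
    x=np.array(xdir)/np.linalg.norm(xdir); z=np.array(zdir)-x*np.dot(x,zdir); z/=np.linalg.norm(z); return np.c_[x,np.cross(z,x),z]
def goal(pos,M):
    s=state(); C=R.from_quat(s["tcp_rot"]).as_matrix()
    print("turn deg",np.degrees(R.from_matrix(M@C.T).as_rotvec()).round(1),"shift mm",((np.array(pos)-s["tool_pos"])*1000).round(1),"t",s["time_s"])
E
python3 - <<'E'
from goal import *
goal(G+B@[.035,0,.052],tool(-gz,-gy))
z=np.load("hov.npz"); P=cloud(z["d"],z["K"],z["T"]); s=state()
M=R.from_quat(s["tcp_rot"]).as_matrix(); L=(P-s["tool_pos"])@M*1000   # tool frame
m=(abs(L[...,2])<5)&(L[...,0]<12)&(L[...,0]>-30)&(abs(L[...,1])<90); Q=L[m]
for lo in range(-70,60,6):
    k=(Q[:,1]>=lo)&(Q[:,1]<lo+6)
    if k.sum()>4: print(lo,k.sum(),"x",np.percentile(Q[k,0],[5,50,95]).round(1),"y",Q[k,1].min().round(1),Q[k,1].max().round(1))
m=(abs(L[...,2])<15)&(L[...,0]<12)&(L[...,0]>-30)&(L[...,1]>14)&(L[...,1]<50);print(np.percentile(L[m][:,2],[3,97]))
E
```

```text
turn deg [ 3.8 -5.3  0.6] shift mm [  1.   23.5 -33.6] t 9.125
-46 88 x [-1.   0.3  1.7] y -43.2 -40.0
-40 222 x [-1.2  0.   1.5] y -40.0 -34.0
-34 175 x [-2.4 -1.2  0.4] y -34.0 -28.0
-28 247 x [-2.5 -1.7 -0.7] y -28.0 -22.0
-22 248 x [-2.5 -1.6 -0.7] y -22.0 -16.0
-16 250 x [-2.4 -1.6 -0.8] y -16.0 -10.0
-10 261 x [-2.6 -1.7 -0.8] y -9.9 -4.0
-4 267 x [-2.5 -1.7 -0.8] y -4.0 1.9
2 275 x [-2.5 -1.7 -0.8] y 2.0 8.0
8 292 x [-2.6 -1.7 -0.7] y 8.0 14.0
14 315 x [-2.6 -1.6 -0.6] y 14.0 20.0
20 318 x [-2.7 -1.6 -0.6] y 20.0 26.0
26 322 x [-2.5 -1.7 -0.6] y 26.0 32.0
32 262 x [-2.3  1.6 10.6] y 32.0 33.9
[-7.01112715  7.89976065]
```

Emit:
jog_arm --deltas '[[[1.9,-2.7,0.3],[0,12,-10],1],[[1.9,-2.6,0.3],[1,11.5,-13],1],[[0,0,0],[0,0,-10.5],1],[[0,0,0],[0,0,0],1],[[0,0,0],[0,0,0],1],[[0,0,0],[0,0,0],1]]'

```text
time_s: 9.88
tool_pos: [0.5706, 0.2382, 0.1367]
tcp_rot: [0.559, 0.369, -0.203, 0.714]
force: [-0.4, -0.2, -1.3]
grip_width: 0.0147
```

Run:
```python
from goal import *
goal(G+B@[.034,0,.052],tool(-gz,-gy)); goal(G+B@[.034,0,.0075],tool(-gz,-gy))
im,d,K,T=look("wrist"); P=cloud(d,K,T); L=(P-G)@B*1000
# cheeks in this view: points with x -34..13, z -5..8
for x0 in (-30,-20,-10,0,10,20,30):
    k=(abs(L[...,0]-x0)<5)&(L[...,2]>-6)&(L[...,2]<8)&(abs(L[...,1])<25); print(x0,k.sum(),np.percentile(L[k][:,1],[2,50,98]).round(1) if k.sum()>5 else "")
```

```text
turn deg [ 6.9 -2.4 -1.4] shift mm [-12.1  26.9 -30.9] t 9.875
turn deg [ 6.9 -2.4 -1.4] shift mm [ 18.2  35.6 -62.4] t 9.875
-30 0 
-20 0 
-10 4 
0 74 [10.2 11.4 13.9]
10 123 [10.1 11.9 14. ]
20 0 
30 0
```

```bash
python3 -c "
from h import *
s=state(); print(s['joint_positions'].round(3)); print(R.from_quat(s['tcp_rot']).as_matrix().round(3))"
```

```text
[ 0.339  0.234  2.155 -1.178  0.107  2.704]
[[ 0.646  0.702  0.301]
 [ 0.123  0.293 -0.948]
 [-0.754  0.649  0.103]]
```

The 45° outward tilt runs into the wrist limits: q4, q5 and q6 are all at their ends, next to the singularity. So I'll put the punch back on the pad and regrasp it with the tool leaning about 20° inward. Then laying it in the rest needs only about 25° of outward tilt.

Run:
```python
from goal import *
a=np.radians(12.6)
goal([.5163,.0516,.1367],tool([0,0,-1],[np.sin(a),-np.cos(a),0]))
```

```text
turn deg [-5.2 40.8 -6.9] shift mm [ -54.3 -186.6    0. ] t 9.925
```

Emit:
jog_arm --deltas '[[[-0.6,4.5,-0.8],[-5,0,10],1],[[-0.6,4.5,-0.8],[-6,-10,10],1],[[-0.6,4.5,-0.8],[-7,-20,0],1],[[-0.6,4.5,-0.8],[-7,-25,0],1],[[-0.6,4.5,-0.8],[-7,-30,0],1],[[-0.6,4.5,-0.8],[-7,-30,0],1],[[-0.6,4.5,-0.8],[-7,-30,0],1],[[-0.5,4.5,-0.8],[-7,-30,-10],1],[[-0.5,4.8,-0.5],[-1,-11,-20],1],[[0,0,0],[0,0,-30],1],[[0,0,0],[0,0,0],1],[[0,0,0],[0,0,0],1]]'

```text
time_s: 11.42
tool_pos: [0.5323, 0.0465, 0.0889]
tcp_rot: [0.456, 0.513, -0.419, 0.594]
force: [0.0, -0.0, -0.8]
grip_width: 0.0142
```

Run:
```python
from goal import *
a=np.radians(12.6)
goal([.5163,.0516,.0190],tool([0,0,-1],[np.sin(a),-np.cos(a),0])); print(state()["joint_positions"].round(2))
```

```text
turn deg [ 1.7  7.  -0.7] shift mm [-16.    5.1 -69.9] t 11.425
[-0.03  0.3   1.91 -0.04  0.8   1.34]
```

Emit:
jog_arm --deltas '[[[0.8,3.5,-0.3],[-8,3,-5],1],[[0.9,3.5,-0.4],[-8,2,-15],1],[[0,0,0],[0,0,-20],1],[[0,0,0],[0,0,-14],1],[[0,0,0],[0,0,-6],1],[[0,0,0],[0,0,0],1],[[0,0,0],[0,0,0],1]]'

```text
time_s: 12.3
tool_pos: [0.5164, 0.0514, 0.0287]
tcp_rot: [0.442, 0.552, -0.442, 0.552]
force: [0.8, -0.2, -2.1]
grip_width: 0.0142
```

Run:
```python
from goal import *
a=np.radians(12.6)
goal([.5163,.0516,.0190],tool([0,0,-1],[np.sin(a),-np.cos(a),0])); print(state()["joint_positions"].round(2))
```

```text
turn deg [ 0. -0. -0.] shift mm [-0.1  0.2 -9.7] t 12.3
[-0.03  0.41  1.92 -0.    0.81  1.32]
```

Emit:
jog_arm --deltas '[[[0,0,0],[0,0,-7],1],[[0,0,0],[0,0,-2.7],1],[[0,0,0],[0,0,0],1],[[0,0,0],[0,0,0],0.6],[[0,0,0],[0,0,0],0.4],[[0,0,0],[0,0,10],0.4],[[0,0,0],[0,0,25],0.4],[[-1.5,6.5,0],[2,0.5,0],0.4],[[-1.5,6.5,0],[2,0.5,0],0.4],[[-1.4,6.5,0],[1,0,0],0.4],[[0,0,0],[0,0,-10],0.4],[[0,0,0],[0,0,0],0.4],[[0,0,0],[0,0,0],0.4]]'

```text
time_s: 13.92
tool_pos: [0.5197, 0.0522, 0.0437]
tcp_rot: [0.339, 0.62, -0.532, 0.466]
force: [0.5, 0.2, 0.1]
grip_width: 0.0513
```

```bash
cat > padgoal.py <<'E'
from goal import *
a=np.radians(12.6); t=np.radians(20); e=np.array([np.cos(a),np.sin(a),0]); Z=np.array([0,0,1.])
goal([.5212,.0527,.0218],tool(-np.cos(t)*Z-np.sin(t)*e,[np.sin(a),-np.cos(a),0])); s=state(); print(s["joint_positions"].round(2))
im,d,K,T=look("wrist"); P=cloud(d,K,T); sh=np.array([.4851,.0446,.012]); B2=np.c_[e,np.cross(Z,e),Z]; L=(P-sh)@B2*1000
m=(abs(L[...,1])<14)&(L[...,2]>1)&(L[...,2]<10)&(L[...,0]>-50)&(L[...,0]<80); Q=L[m]
print("punch x",np.percentile(Q[:,0],[0,1,99,100]).round(1),"n",len(Q))
for lo in range(-36,70,10):
    k=(Q[:,0]>=lo)&(Q[:,0]<lo+10)
    if k.sum()>5: print(lo,"y",np.percentile(Q[k,1],[2,98]).round(1),"z",np.percentile(Q[k,2],90).round(1))
E
python3 padgoal.py
```

```text
turn deg [ 0.  -0.1 -0. ] shift mm [  1.5   0.5 -21.9] t 13.925
[ 0.01  0.56  1.64 -0.07  1.28  1.4 ]
punch x [-30.6 -28.4  65.   65.7] n 3855
-36 y [-7.2  6.2] z 7.0
-26 y [-7.1  6.1] z 7.3
-16 y [-6.9  5.8] z 7.2
-6 y [-7.6  6.6] z 8.4
4 y [-8.  7.] z 8.8
14 y [-8.3  7.2] z 8.8
24 y [-8.  7.] z 8.8
34 y [-8.3  7.1] z 8.8
44 y [-8.1  7. ] z 8.7
54 y [-8.1  7.1] z 8.8
64 y [-8.  7.] z 7.9
```

Emit:
jog_arm --deltas '[[[0,0,0],[1.5,0.5,-12],0.4],[[0,0,0],[0,0,-7],0.4],[[0,0,0],[0,0,-3],0.4],[[0,0,0],[0,0,0],0.7],[[0,0,0],[0,0,0],1],[[0,0,0],[0,0,0],1],[[0,0,0],[0,0,0],1],[[0,0,0],[0,0,0],1]]' --grip_force 70

```text
time_s: 14.98
tool_pos: [0.5228, 0.0529, 0.0217]
tcp_rot: [0.339, 0.62, -0.532, 0.467]
force: [1.6, 1.2, 2.9]
grip_width: 0.0137
```

```bash
cat > rg.py <<'E'
from goal import *
t=np.radians(20); M=tool(-np.cos(t)*gz-np.sin(t)*gx,-gy); print((G+B@[.040,0,.0547]).round(4))
goal(G+B@[.040,0,.0547],M); print(state()["joint_positions"].round(2))
E
python3 rg.py
```

```text
[0.5608 0.2657 0.112 ]
turn deg [ 11.2 -43.6   3.2] shift mm [ 38.  212.8  90.2] t 14.975
[ 0.02  0.59  1.66 -0.07  1.24  1.4 ]
```

Emit:
jog_arm --deltas '[[[0,0,0],[0,0,15],1],[[0,0,0],[0,0,40],1],[[0,0,0.3],[0,10,50],1],[[1.2,-4.8,0.3],[4,20,15],1],[[1.2,-4.8,0.3],[4,25,0],1],[[1.2,-4.8,0.3],[4,28,0],1],[[1.2,-4.8,0.4],[4,28,0],1],[[1.2,-4.8,0.4],[4,28,0],1],[[1.2,-4.8,0.4],[4,25,0],1],[[1.3,-4.8,0.4],[4,20,0],1],[[1.3,-4.8,0.4],[5,17,0],1],[[1.3,-4.8,0],[5,11,0],1],[[0,0,0],[0,0,0],1],[[0,0,0],[0,0,0],1]]'

```text
time_s: 16.73
tool_pos: [0.5604, 0.2646, 0.1417]
tcp_rot: [0.535, 0.461, -0.297, 0.642]
force: [0.5, 0.6, -1.3]
grip_width: 0.0137
```

```bash
python3 rg.py
```

```text
[0.5608 0.2657 0.112 ]
turn deg [ 0.3 -0.5  0.1] shift mm [  0.4   1.1 -29.8] t 16.725
[ 0.35  0.25  1.91 -0.06  0.55  1.68]
```

Reachable now. Down to the hover point, with one look to check the fit.

Emit:
jog_arm --deltas '[[[0.3,-0.5,0.1],[0.4,1,-15],1],[[0,0,0],[0,0,-14.8],1],[[0,0,0],[0,0,0],1],[[0,0,0],[0,0,0],1]]'

```text
time_s: 17.23
tool_pos: [0.5618, 0.2658, 0.1123]
tcp_rot: [0.539, 0.459, -0.293, 0.643]
force: [0.3, 0.5, -2.1]
grip_width: 0.0141
```

```bash
cat > held.py <<'E'
from goal import *
import sys
im,d,K,T=look("wrist"); save(sys.argv[1],im,1.5); s=state(); P=cloud(d,K,T); L=(P-G)@B*1000
print("tcp groove",((s["tool_pos"]-G)@B*1000).round(1))
zc=(s["tool_pos"]-G)@gz*1000-9.7
m=(abs(L[...,1])<10)&(L[...,2]>zc+3)&(L[...,2]<zc+14)&(L[...,0]>-60)&(L[...,0]<110); Q=L[m]
for lo in range(-40,110,8):
    k=(Q[:,0]>=lo)&(Q[:,0]<lo+8)
    if k.sum()>5: print(lo,k.sum(),"x",Q[k,0].min().round(1),Q[k,0].max().round(1),"y",np.percentile(Q[k,1],[2,98]).round(1),"z",np.percentile(Q[k,2],[10,50,90]).round(1))
for x0 in (-30,-20,-10,0,10,15,30,38):
    k=(abs(L[...,0]-x0)<4)&(L[...,2]>-12)&(L[...,2]<7)&(abs(L[...,1])<25)
    if k.sum()>5: print("rest",x0,k.sum(),"y",np.percentile(L[k][:,1],[2,25,50,75,98]).round(1),"z",np.percentile(L[k][:,2],[2,50,98]).round(1))
E
python3 held.py held.png; python3 rg.py
```

```text
tcp groove [41.1 -0.1 54.4]
-32 72 x -28.1 -24.0 y [-6.3  5.5] z [48.8 51.  51.8]
-24 167 x -24.0 -16.0 y [-6.5  5.6] z [48.8 50.9 51.8]
-16 176 x -16.0 -8.0 y [-6.3  5.4] z [49.  51.1 52. ]
-8 183 x -7.9 -0.0 y [-6.2  5.2] z [49.3 51.1 51.9]
0 181 x 0.0 7.9 y [-8.  7.] z [51.8 52.9 53.5]
8 311 x 8.0 16.0 y [-8.3  7.2] z [52.5 53.  53.5]
16 320 x 16.0 24.0 y [-8.   6.9] z [52.5 53.  53.6]
24 328 x 24.0 32.0 y [-7.5  6.3] z [52.5 53.  53.5]
32 390 x 32.0 40.0 y [-7.6  6.4] z [52.5 53.1 54. ]
40 407 x 40.0 48.0 y [-7.5  6.3] z [52.6 53.1 53.7]
48 626 x 48.0 56.0 y [-9.6  9.4] z [52.4 53.2 56.1]
56 544 x 56.0 64.0 y [-8.3  6.9] z [52.5 53.2 53.7]
64 564 x 64.0 68.5 y [-8.3  6.9] z [48.9 52.3 53.6]
rest 10 102 y [-14.8 -14.   -0.4  13.1  14. ] z [-11.8  -2.6   3.6]
rest 15 105 y [-14.8 -13.9  11.8  13.1  14. ] z [-11.7  -2.7   3.6]
rest 38 243 y [-6.4 -3.9 -0.8  2.3  5.3] z [-11.8  -8.1  -6.9]
[0.5608 0.2657 0.112 ]
turn deg [-0.1  0.1  0.1] shift mm [-1.  -0.2 -0.6] t 17.275
[ 0.35  0.29  1.96 -0.06  0.46  1.69]
```

View pics/held.png

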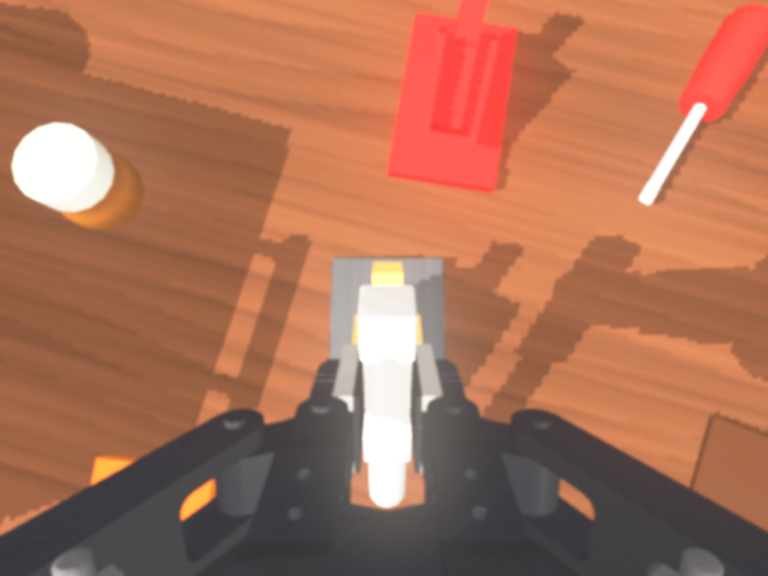

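Picture 7: the punch at (387,390) lines up with the brass rest behind it. The sideways mismatch is about 0.2 mm, and the shoulder sits 3.5 mm up-groove of nominal. Lowering along the groove normal.

Emit:
jog_arm --deltas '[[[0,0,0],[8,2.3,-8.5],1],[[0,0,0],[10,2.8,-10],1],[[0,0,0],[7,2,-7.3],1],[[0,0,0],[3.5,1,-3.5],1],[[0,0,0],[0.7,0.3,-1.2],1],[[0,0,0],[0,0,0],1],[[0,0,0],[0,0,0],1]]'

```text
time_s: 18.15
tool_pos: [0.5899, 0.2743, 0.0814]
tcp_rot: [0.538, 0.459, -0.293, 0.643]
force: [0.1, 0.4, -1.0]
grip_width: 0.014
```

```bash
sed 's/im,d,K,T=look.*//' held.py | head -3 >/dev/null; python3 -c "
from goal import *
s=state(); print(((s['tool_pos']-G)@B*1000).round(1), s['force'].round(1))"
```

```text
[39.8  0.2 11.7] [ 0.1  0.4 -1. ]
```

Emit:
jog_arm --deltas '[[[0,0,0],[0.8,0.2,-0.8],1],[[0,0,0],[0.5,0,-0.6],1],[[0,0,0],[0,0,0],1],[[0,0,0],[0,0,0],0.9],[[0,0,0],[0,0,0],0.8],[[0,0,0],[0,0,0],0.7],[[0,0,0],[0,0,0],0.6],[[0,0,0],[0,0,0],0.6],[[0,0,0],[0,0,0],0.6],[[0,0,0],[0,0,0],0.6]]'

```text
time_s: 19.4
tool_pos: [0.5913, 0.2745, 0.0797]
tcp_rot: [0.538, 0.459, -0.293, 0.643]
force: [0.7, 0.4, -0.1]
grip_width: 0.0344
```

```bash
sed -i 's/zc=.*/zc=float(sys.argv[2]) if len(sys.argv)>2 else (s["tool_pos"]-G)@gz*1000-9.7/' held.py; python3 held.py inrest.png 0
```

```text
tcp groove [39.6 -0.   9.5]
-40 36 x -35.2 -32.1 y [-10.    9.7] z [3.1 3.8 4.4]
-32 125 x -31.8 -24.0 y [-7.   6.6] z [4.8 7.3 8.5]
-24 182 x -24.0 -16.0 y [-6.2  6.3] z [5.3 7.7 8.5]
-16 200 x -15.9 -8.0 y [-6.1  6.1] z [5.2 7.3 8.3]
-8 125 x -8.0 -0.1 y [-5.7  5.4] z [6.2 7.6 8.4]
0 289 x 0.1 8.0 y [-7.7  7.7] z [8.5 9.  9.5]
8 333 x 8.0 15.9 y [-8.   7.4] z [8.2 8.7 9.3]
16 351 x 16.0 24.0 y [-7.8  7.6] z [7.9 8.6 9.1]
24 389 x 24.0 32.0 y [-7.8  7.4] z [7.8 8.3 9. ]
32 425 x 32.0 40.0 y [-7.9  7.4] z [7.7 8.2 8.8]
40 454 x 40.0 48.0 y [-8.   7.3] z [7.4 8.  8.6]
48 520 x 48.0 56.0 y [-7.9  7.5] z [7.2 7.8 8.4]
56 631 x 56.0 64.0 y [-8.1  7.3] z [6.2 7.5 8.2]
64 208 x 64.0 65.5 y [-7.3  6.9] z [3.6 5.8 7.8]
rest -30 412 y [-13.9  -9.6  -5.2   9.   13.4] z [-11.5   0.8   6.3]
rest -20 221 y [-14.5 -10.8  -5.   10.2  13.7] z [-10.3   4.2   6.9]
rest -10 241 y [-14.4 -10.9   3.9  10.2  13.8] z [-10.3   4.2   6.9]
rest 0 192 y [-14.5 -11.9   0.5  11.3  13.9] z [-11.2   3.9   5.1]
rest 10 531 y [-14.7 -12.7  10.1  11.9  13.9] z [-11.5  -0.8   4.7]
rest 15 422 y [-14.7 -12.8  10.   12.1  13.9] z [-11.6  -2.4   4.4]
rest 30 44 y [-17.5 -17.4  16.6  16.8  16.9] z [1.  3.8 6.9]
rest 38 101 y [-17.6 -17.4   4.5  16.7  16.8] z [-4.8  2.   6.9]
```

View pics/inrest.png

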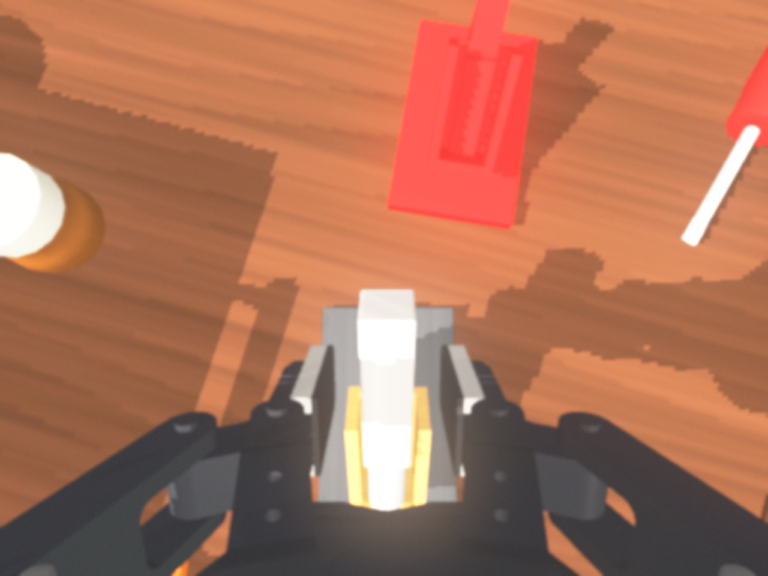

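Picture 8: released, the punch lies in the brass groove at (387,410), about 0.5 mm from nominal and aligned with it. It has rested more than 0.4 s without finger contact. Next I back off and swing the tool to 25° inward for the standing-up grasp.

Emit:
jog_arm --deltas '[[[0,0,0],[-7,-2,7],0.5],[[0,0,0],[-17,-5,18],0.4],[[0,0,0],[-17,-5,20],0.4],[[0,0,0],[0,0,30],0.4],[[-1.8,6.4,0],[8,2,15],0.4],[[-1.8,6.4,0],[10,3,0],0.4],[[-1.7,6.4,0],[10,3,0],0.4],[[-1.7,6.4,0],[10,3,0],0.4],[[-1.7,6.4,0],[10,3,0],0.4],[[-1.7,6.4,0],[10,3,0],0.4],[[-1.7,6.4,0],[8,2,0],0.4],[[-1.7,3.3,0],[6,2,0],0.4],[[0,0,0],[0,0,-10],0.4],[[0,0,0],[0,0,0],0.4]]'

```text
time_s: 21.2
tool_pos: [0.6211, 0.2832, 0.1588]
tcp_rot: [0.294, 0.643, -0.539, 0.458]
force: [-0.3, -0.5, -0.1]
grip_width: 0.0513
```

```bash
cat > rg2.py <<'E'
from goal import *
t=np.radians(70); dd=-np.cos(t)*gz-np.sin(t)*gx; M=tool(dd,-gy); p=G+B@[.044,0,.004]
goal(p-.06*dd,M); goal(p,M); print(state()["joint_positions"].round(2))
E
python3 rg2.py
```

```text
turn deg [ 0.1 -0.1  0.3] shift mm [  1.2   0.2 -25.5] t 21.2
turn deg [ 0.1 -0.1  0.3] shift mm [-23.1  -6.8 -79.9] t 21.2
[0.32 0.73 1.   0.02 1.84 1.61]
```

Emit:
jog_arm --deltas '[[[0,0,0.3],[1,0,-25],0.4],[[0,0,0],[-8,-2.3,-18],0.4],[[0,0,0],[-8,-2.3,-18],0.4],[[0,0,0],[-6,-1.7,-13],0.4],[[0,0,0],[-2.1,-0.7,-5.9],0.4],[[0,0,0],[0,0,0],0.4],[[0,0,0],[0,0,0],0.4]]'

```text
time_s: 22.08
tool_pos: [0.5998, 0.2767, 0.0805]
tcp_rot: [0.294, 0.643, -0.538, 0.46]
force: [0.7, 0.0, -0.2]
grip_width: 0.0515
```

```bash
python3 rg2.py; python3 -c "
from h import *
im,*_=look('wrist'); save('pre2.png',im,1)"
```

```text
turn deg [0.  0.1 0. ] shift mm [22.6  6.7 52.8] t 22.075
turn deg [0.  0.1 0. ] shift mm [-1.8 -0.3 -1.6] t 22.075
[0.32 0.75 1.17 0.02 1.66 1.61]
```

View pics/pre2.png

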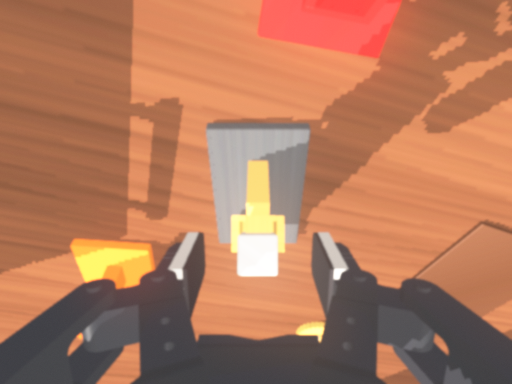

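Picture 9: the punch's end face at (258,255) is centred between the open fingers at (185,270) and (330,270). Closing.

Emit:
jog_arm --deltas '[[[0,0,0],[-1,0,-1],0.7],[[0,0,0],[0,0,0],0.9],[[0,0,0],[0,0,0],1],[[0,0,0],[0,0,0],1],[[0,0,0],[0,0,0],1],[[0,0,0],[0,0,0],1]]' --grip_force 80

```text
time_s: 22.88
tool_pos: [0.5983, 0.2766, 0.079]
tcp_rot: [0.293, 0.643, -0.538, 0.46]
force: [1.7, 1.6, 1.8]
grip_width: 0.0147
```

```bash
cat > inh.py <<'E'
from goal import *
s=state(); print("tcp groove",((s["tool_pos"]-G)@B*1000).round(1),s["force"].round(1),s["grip_width"])
im,d,K,T=look("wrist"); P=cloud(d,K,T); M=R.from_quat(s["tcp_rot"]).as_matrix(); L=(P-s["tool_pos"])@M*1000
m=(abs(L[...,2])<7)&(L[...,0]<5)&(L[...,0]>-45)&(L[...,1]>-20)&(L[...,1]<25); Q=L[m]   # end face + top face of the held punch, tool frame
for lo in range(-20,25,3):
    k=(Q[:,1]>=lo)&(Q[:,1]<lo+3)
    if k.sum()>8: print(lo,k.sum(),np.percentile(Q[k,0],[10,50,90]).round(1))
E
python3 inh.py
```

```text
tcp groove [44.3  0.1  3.8] [1.7 1.6 1.8] 0.014668534168421128
-11 25 [-23.4 -18.3  -3.2]
-8 25 [-23.1 -17.2  -3.3]
-5 21 [-23.2 -17.6 -10.1]
-2 15 [-23.4 -18.6 -17. ]
1 57 [-22.6 -19.5 -18.8]
4 307 [-20.3 -19.3 -18.2]
7 312 [-19.3 -18.1 -17.2]
10 305 [-18. -17. -16.]
13 349 [-16.8 -15.7 -13.9]
16 243 [-15.4 -14.6 -13.3]
```

Emit:
jog_arm --deltas '[[[0,0,0],[-4,-1.2,4.2],1],[[0,0,0],[-11,-3.2,11.5],1],[[0,0,0],[-13,-3.7,13.5],1],[[0,0,0],[-5,-2,30],1],[[0,0,0],[0,0,50],1],[[0,0,0],[0,0,20],1],[[0,0,0],[0,0,0],1]]'

```text
time_s: 23.8
tool_pos: [0.5649, 0.2664, 0.2106]
tcp_rot: [0.294, 0.643, -0.537, 0.461]
force: [0.4, -0.2, -2.1]
grip_width: 0.0145
```

```bash
cat > bg.py <<'E'
from goal import *
H=np.array([.534,-.152,.040]); h=np.radians(-16); f=np.array([np.cos(h),np.sin(h),0]); Z=np.array([0,0,1.]); t=np.radians(20)
MB=tool(-np.cos(t)*Z+np.sin(t)*f,[np.sin(h),-np.cos(h),0])
TB=lambda up: H+Z*(.044+up)-.004*f
if __name__=="__main__": goal(TB(.047),MB); print(state()["joint_positions"].round(2),state()["tool_pos"].round(4),state()["grip_width"])
E
python3 bg.py; python3 inh.py | tail -5
```

```text
turn deg [  0.1 -45.3 -30.3] shift mm [ -34.7 -417.2  -79.6] t 23.8
[0.32 0.61 1.12 0.02 1.85 1.61] [0.5649 0.2664 0.2106] 0.014540419743645467
4 307 [-20.3 -19.3 -18.3]
7 309 [-19.1 -18.1 -17.2]
10 318 [-18.1 -16.9 -15.9]
13 336 [-16.7 -15.7 -13.9]
16 248 [-15.7 -14.6 -13.3]
```

Emit:
jog_arm --deltas '[[[0,-3.5,-2.3],[-3,-20,0],1],[[0,-3.5,-2.3],[-3,-32,0],1],[[0,-3.5,-2.3],[-3,-35,0],1],[[0,-3.5,-2.3],[-3,-35,0],1],[[0,-3.5,-2.3],[-3,-35,0],1],[[0,-3.5,-2.3],[-3,-35,0],1],[[0,-3.5,-2.3],[-3,-35,0],1],[[0,-3.5,-2.3],[-3,-35,0],1],[[0,-3.5,-2.3],[-3,-35,0],1],[[0,-3.5,-2.4],[-3,-35,0],1],[[0,-3.5,-2.4],[-2,-35,0],1],[[0,-3.5,-2.4],[-2,-32,0],1],[[0,-3.3,-2.4],[0,-18,-20],1],[[0,0,0],[0,0,-20],1],[[0,0,0],[0,0,0],1],[[0,0,0],[0,0,0],1]]'

```text
time_s: 25.85
tool_pos: [0.531, -0.1503, 0.1678]
tcp_rot: [0.628, 0.322, -0.485, 0.517]
force: [0.9, -0.7, -2.0]
grip_width: 0.0147
```

```bash
python3 bg.py
```

```text
turn deg [ 0.1 -0.3  0. ] shift mm [ -0.8  -0.6 -36.8] t 25.85
[-0.43  0.15  1.94  0.07  0.71  1.37] [ 0.531  -0.1503  0.1678] 0.014671036119522975
```

Emit:
jog_arm --deltas '[[[0.1,-0.3,0],[-0.8,-0.6,-20],1],[[0,0,0],[0,0,-12],1],[[0,0,0],[0,0,0],1],[[0,0,0],[0,0,0],1]]'

```text
time_s: 26.35
tool_pos: [0.5311, -0.1513, 0.1367]
tcp_rot: [0.63, 0.32, -0.482, 0.518]
force: [0.7, 0.2, -1.1]
grip_width: 0.0143
```

```bash
cat > chk.py <<'E'
from bg import *
import sys
goal(TB(.047),MB); s=state()
im,d,K,T=look("wrist"); save(sys.argv[1],im,1.5); np.savez("chk.npz",im=im,d=d,K=K,T=T); P=cloud(d,K,T)
sh=s["tool_pos"]-.044*Z+.004*f; B3=np.c_[f,np.cross(Z,f),Z]; L=(P-sh)@B3*1000   # predicted shoulder frame
m=(abs(L[...,0])<12)&(abs(L[...,1])<7)&(L[...,2]>20)&(L[...,2]<75); Q=L[m]
e=Q[(Q[:,2]>62)]; print("end face z",np.median(e[:,2]),"x",np.percentile(e[:,0],[1,99]).round(1),"y",np.percentile(e[:,1],[1,99]).round(1))
if len(e)>30: A=np.c_[e[:,:2],np.ones(len(e))]; print("end slope deg",np.degrees(np.linalg.lstsq(A,e[:,2],rcond=None)[0][:2]).round(2))
L2=L[(abs(L[...,1])<5)&(L[...,0]>4)&(L[...,0]<14)&(L[...,2]>-35)&(L[...,2]<60)]
for lo in range(-35,60,6):
    k=(L2[:,2]>=lo)&(L2[:,2]<lo+6)
    if k.sum()>8: print("far face z",lo,k.sum(),np.median(L2[k,0]).round(2))
for n in ("wrist",):
    for o in models.spot_point(n,"block_hole3"): print(n,round(o["conf"],2),w(T,o["xyz"]).round(4),np.round(uv(K,T,w(T,o["xyz"]))))
m=(abs(P[...,0]-.531)<.07)&(abs(P[...,1]+.184)<.13)&(P[...,2]>.035)&(P[...,2]<.045); Q=P[m]; print("block",cv2.minAreaRect((Q[:,:2]*1000).astype(np.float32)),np.median(Q[:,2]))
E
python3 chk.py chk.png
```

```text
turn deg [0.1 0.1 0. ] shift mm [-0.9  0.4 -5.7] t 26.35
end face z 64.32251167859448 x [-8.5  8.2] y [-6.7  6.9]
end slope deg [-2.32  2.34]
far face z 13 13 7.51
far face z 31 19 7.9
far face z 49 21 8.22
wrist 0.96 [ 0.5393 -0.1496  0.0416] [251. 232.]
wrist 0.86 [ 0.5273 -0.2152  0.0374] [339. 223.]
wrist 0.75 [ 0.532  -0.1856  0.0396] [300. 228.]
wrist 0.63 [ 0.5289 -0.2463  0.0403] [378. 209.]
wrist 0.61 [ 0.5343 -0.123   0.0427] [219. 248.]
block ((531.45068359375, -184.09970092773438), (180.75933837890625, 50.09321975708008), 83.89628601074219) 0.04012966022478229
```

View pics/chk.png

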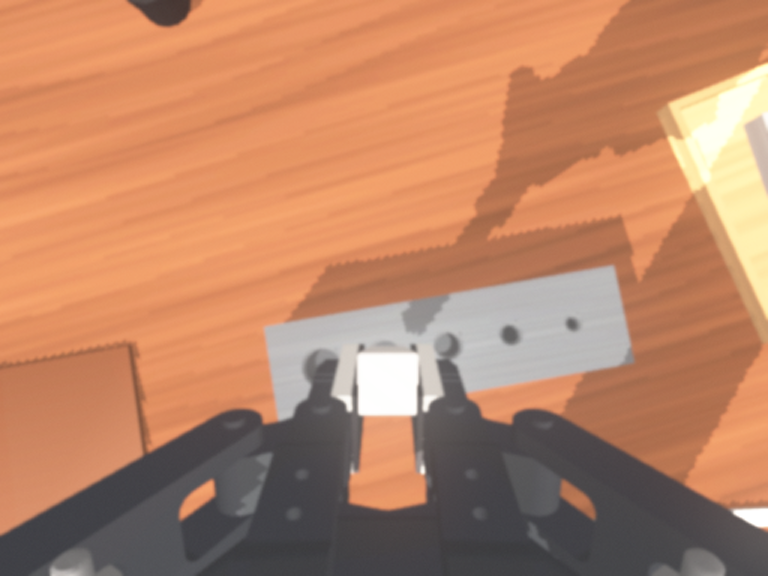

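Picture 10: the punch's end face is at (388,385), upright, with hole3 just peeping out behind it at (388,347). The hole2 is at (446,345) and the hole4 at (320,365). I measure any lean against the block's plane in the same view.

```bash
cat > lean.py <<'E'
from bg import *
z=np.load("chk.npz"); P=cloud(z["d"],z["K"],z["T"]); s=state()
sh=s["tool_pos"]-.044*Z+.004*f; B3=np.c_[f,np.cross(Z,f),Z]; L=(P-sh)@B3*1000
def plane(Q): c=Q.mean(0); n=np.linalg.svd(Q-c,full_matrices=False)[2][2]; return c,n*np.sign(n[2])
k=(abs(L[...,0])<5.5)&(abs(L[...,1])<5.5)&(L[...,2]>58)&(L[...,2]<72); c,n=plane(L[k]); print("end",k.sum(),c.round(2),np.degrees(n[:2]).round(2),"std",((L[k]-c)@n).std())
X=(P-[.5314,-.184,.04])@np.c_[[.994,-.106,0],[.106,.994,0],[0,0,1]]*1000
k=(abs(X[...,0])<20)&(X[...,1]<-20)&(X[...,1]>-80)&(abs(X[...,2])<3); c,n=plane(L[k]); print("block",k.sum(),np.degrees(n[:2]).round(2))
k=(abs(L[...,1])<5)&(L[...,0]>4)&(L[...,0]<12)&(L[...,2]>-30)&(L[...,2]<62); Q=L[k]; A=np.c_[Q[:,2],np.ones(len(Q))]; print("far face",k.sum(),np.polyfit(Q[:,2],Q[:,0],1),Q[:,2].min())
E
python3 lean.py
```

```text
end 830 [-5.000e-02 -5.000e-02  6.416e+01] [0.71 0.69] std 0.623537030424253
block 4062 [ 0.15 -0.03]
far face 85 [0.02193537 7.08061559] 17.662330216891885
```

Emit:
jog_arm --deltas '[[[-0.2,-0.8,0],[0,0.2,-8],1],[[0,0,0],[0,0,-8],1],[[0,0,0],[0,0,-4],1],[[0,0,0],[0,0,-2],1],[[0,0,0],[0,0,-2],1],[[0,0,0],[0,0,0],1]]'

```text
time_s: 27.2
tool_pos: [0.5309, -0.1511, 0.1122]
tcp_rot: [0.633, 0.316, -0.478, 0.521]
force: [1.3, 0.3, -1.7]
grip_width: 0.0144
```

Emit:
jog_arm --deltas '[[[0,0,0],[0,0,-3],1],[[0,0,0],[0,0,-3],1],[[0,0,0],[0,0,0],1]]'

```text
time_s: 27.58
tool_pos: [0.5308, -0.1511, 0.106]
tcp_rot: [0.633, 0.316, -0.478, 0.521]
force: [3.6, 0.7, -3.0]
grip_width: 0.0149
```

Emit:
jog_arm --deltas '[[[0,0,0],[0.2,0,-3],1],[[0,0,0],[0.2,0,-3],1],[[0,0,0],[0,0,0],1]]'

```text
time_s: 27.95
tool_pos: [0.5309, -0.151, 0.0997]
tcp_rot: [0.633, 0.316, -0.479, 0.52]
force: [3.7, 0.7, -2.8]
grip_width: 0.0146
```

Emit:
jog_arm --deltas '[[[0,0,0],[0.2,0,-3],1],[[0,0,0],[0.2,0,-3],1],[[0,0,0],[0,0,-2],1],[[0,0,0],[0,0,0],1]]'

```text
time_s: 28.45
tool_pos: [0.531, -0.151, 0.0916]
tcp_rot: [0.633, 0.316, -0.479, 0.52]
force: [2.8, 1.0, -3.8]
grip_width: 0.015
```

Emit:
jog_arm --deltas '[[[0,0,0],[0.1,0,-3],1],[[0,0,0],[0,0,-2],1],[[0,0,0],[0,0,-1],1],[[0,0,0],[0,0,0],1]]'

```text
time_s: 28.95
tool_pos: [0.5311, -0.151, 0.0857]
tcp_rot: [0.633, 0.316, -0.479, 0.52]
force: [2.6, -0.7, -2.8]
grip_width: 0.0144
```

Emit:
jog_arm --deltas '[[[0,0,0],[0,0,-0.8],1],[[0,0,0],[0,0,0],1],[[0,0,0],[0,0,0],0.9],[[0,0,0],[0,0,0],0.8],[[0,0,0],[0,0,0],0.7],[[0,0,0],[0,0,0],0.5],[[0,0,0],[0,0,0],0.4],[[0,0,0],[0,0,0],0.3],[[0,0,0],[-10,3,25],0.3],[[0,0,0],[-15,4,40],0.2],[[0,0,0],[-15,4,40],0.2],[[0,0,0],[0,0,0],0.2],[[0,0,0],[0,0,0],0.2]]'

```text
time_s: 30.58
tool_pos: [0.491, -0.1399, 0.1898]
tcp_rot: [0.633, 0.316, -0.479, 0.52]
force: [-0.8, -0.3, -0.5]
grip_width: 0.0683
```

Run:
```python
from bg import *
im,d,K,T=look("wrist"); save("fin.png",im,1.5); P=cloud(d,K,T); s=state(); print(s["tool_pos"],s["force"].round(1),s["grip_width"])
m=(abs(P[...,0]-.534)<.02)&(abs(P[...,1]+.152)<.02)&(P[...,2]>.085)&(P[...,2]<.13); Q=P[m]
print(len(Q),"end z",np.median(Q[:,2])); t=Q[abs(Q[:,2]-np.median(Q[:,2]))<.003]; print(cv2.minAreaRect((t[:,:2]*1000).astype(np.float32)))
c=t.mean(0); n=np.linalg.svd(t-c,full_matrices=False)[2][2]; print(np.degrees(n).round(2))
m=(abs(P[...,0]-.531)<.07)&(abs(P[...,1]+.184)<.13)&(P[...,2]>.035)&(P[...,2]<.045); b=P[m]; print("block z",np.median(b[:,2]),cv2.minAreaRect((b[:,:2]*1000).astype(np.float32)))
```

```text
[ 0.49073085 -0.13972281  0.1891428 ] [ 0.1 -0.3 -0. ] 0.06751351754698103
519 end z 0.10493455030542465
((534.6364135742188, -152.22674560546875), (15.377776145935059, 15.72778034210205), 74.1468734741211)
[  0.12   0.09 -57.3 ]
block z 0.040063024029772965 ((531.53759765625, -184.1152801513672), (180.37661743164062, 50.11622619628906), 83.9101333618164)
```

View pics/fin.png

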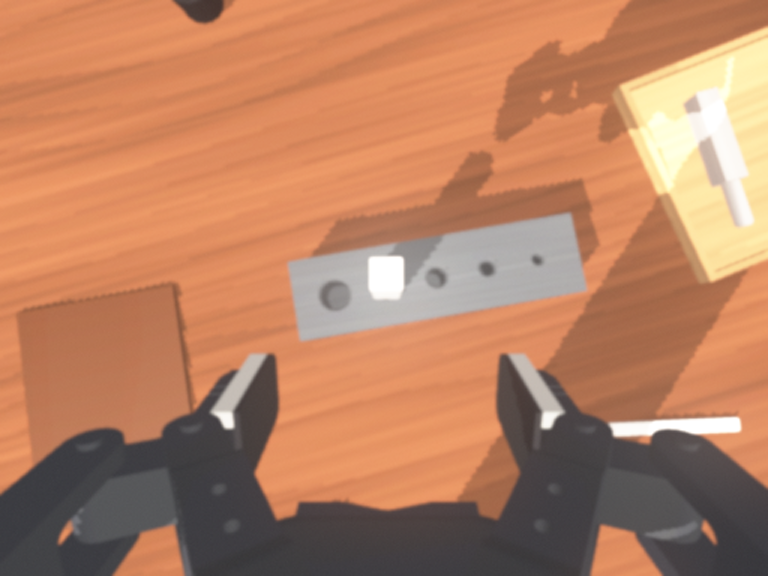

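Picture 11: the punch stands in the fourth hole at (386,277). The free widest hole is at (335,295) and the hole2 at (436,278). Its end is at z = 0.1049, which is the 40 mm block top plus the 65 mm body, so the shoulder is flush. Nothing touches the gripper.

```bash
python3 -c "
from cell import r; print(r.job_done())"
```

```text
the job is handed in; nothing more can be done
None
```

I handed the job in after about 31 s of robot time. The steel punch from the pad, whose shank measured about 13.7 mm (punch_thick, 14 mm), is standing in the fourth hole of the block, hole3.

**Rest:** I laid it shank down in the brass rest and let go. There it lay about 0.5 mm from its nominal place and was free of the fingers for about half a second. Then I took hold of it again and stood it up.

**Last checks, from the wrist camera:**
- **Shoulder:** the punch's free end was at z = 0.1049 m against the 0.105 m expected, so the shoulder is flush on the block.
- **Position:** the end is centred within about 0.5 mm of where I put the hole's centre.
- **Upright:** it leans about 0.15°.
- **Released:** the gripper was open and clear, with no noticeable force on it.

**What went wrong on the way:** my first grasp needed a 45° tilt at the rest that the wrist could not reach. I put the punch back on the pad and regrasped it with the tool leaning.

**Readings that disagreed:** before insertion, two readings of the punch's lean gave 0.7° and 1.25°, so I corrected by about 0.8°. The wrist felt at most about 4 N as it went in.

**Not re-measured:** I kept the arm clear of the tray punches and the bystanders but did not measure them again at the end. One tray punch is visible in its place in the last picture.

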